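Stand the toppled glue tin up in the tin rack and shut its hold-back bail

TASK

One glue tin in the two-lane tin rack has toppled outwards over the low lip at the open end. Tip it back up so that it stands in its own lane, slide it back along the lane until it meets the tin behind it, then swing the raised hold-back bail down over the open end until it is fully shut. Leave all the other tins standing where they are and do not disturb the other things on the bench.

Things in the scene. Friction and masses are not known exactly. Their poses are not given: they have to be found in the camera images.
- rack: Plywood tin rack fixed to the bench; origin: centre of its underside. Two lanes run along its y axis, centred at x = -45.5 and +45.5 mm, each 82 mm wide and 340 mm long (y = -170 to 170 mm), floor 12 mm above the bench. Side walls, divider (9 mm ply) rise 45 mm above the lane floor, the closed end (-y) 80 mm. The open end (+y) has only a low lip.
- lip (a point): Middle of the top of the low lip across the open end of both lanes: 9 mm thick (y = 170 to 179 mm of the rack), its top 37 mm above the bench and 25 mm above the lane floor. Beyond it, +y of the rack, is clear bench.
- fallen_mid (a point): The toppled glue tin (ochre band), in either lane: point on its axis 73 mm above its base, near its centre of mass; z points to the cap. All six tins: body 75 mm in diameter, 146 mm tall, plus a black cap 38 mm in diameter, 12 mm high; 0.3 to 0.6 kg. Once tipped up to within about 27 degrees of vertical it falls upright by itself.
- fallen: The same toppled tin; origin: centre of its base, z towards the cap. At the start it leans outwards over the lip: the lower edge of its base is on the lane floor about 95 mm inside the lip, its axis rises about 15 degrees towards +y of the rack, and the capped end of its body overhangs the lip's inner face by about 46 mm, about 49 mm above the bench, with free space below.
- end_tin_mid (a point): The other tin with a yellow-ochre band, standing near the open end of the other lane: a point on its axis, 73 mm above its base. Leave it where it is.
- near_tin_mid (a point): Standing tin (brown band), the second from the closed end in the lane at x = -45.5 mm of the rack: a point on its axis, 73 mm above its base. Another stands close behind it against the closed end.
- far_tin_mid (a point): Standing tin (blue band), the second from the closed end in the lane at x = +45.5 mm of the rack: a point on its axis, 73 mm above its base. Another stands close behind it against the closed end.
- near_back_mid (a point): The last standing tin (brown band) at the closed end of the lane at x = -45.5 mm: a point on its axis, 73 mm above its base.
- far_back_mid (a point): The last standing tin (blue band) at the closed end of the lane at x = +45.5 mm: a point on its axis, 73 mm above its base.
- bail (a joint): Angle of the hold-back bail, a U of steel rod hinged on both sides of the rack: 0 is fully shut (arms level, cross bar over the lip, 102 mm above the bench), pi/2 straight up, 2.1 its opening stop. It starts leaning back past upright. The hinge rubs a little (0.07 N m); past the top it comes down under its own weight (0.22 kg).
- bail_bar (a point): Middle of the bail's cross bar, in the rubber sleeve (18 mm in diameter, 120 mm long, along the rack's x). It is 158 mm from the hinge axis.
- bail_hinge (a point): Middle of the bail's hinge axis, which runs along the rack's x: 20 mm along +y from the rack's origin and 102 mm above the bench.
- mallet: Bystander: mallet with a blue tube handle, 280 mm long, lying on the bench.
- rivets: Bystander: round jar, 60 mm in diameter and 70 mm tall; origin at its underside.
- wax: Bystander: low green tin, 70 mm in diameter and 26 mm tall; origin at its underside.
- stamp: Bystander: steel stamp, a 50 mm square foot with a stem, 100 mm tall; origin at its underside.
- mug: Bystander: blue mug, 90 mm tall; origin at its underside.
Not all that is in view belongs to the job. What is shaped like the part that bears far_tin_mid but red is not meant.

How it is judged (in metres and radians):
On the way, in this order (a step that is already met when the one before it is completed fails the run):
1. the toppled tin stands upright on the lane floor (angle between fallen_mid's own z axis and vertical below 0.06 rad and z of fallen_mid in the frame of rack between 0.079 and 0.091 m and y of fallen_mid in the frame of rack below 0.135 m), for 0.3 s.
2. the bail is swung fully shut (value of joint bail below 0.06 rad), for 0.2 s.
At the end, for the whole second after the job is handed in: The toppled tin stands upright (within 3.5 degrees) and at rest on the floor of its lane, within 10 mm of touching the tin behind it; the bail is shut to within 0.06 rad; all other tins stand upright in their places (angle between each of fallen_mid, end_tin_mid, near_tin_mid, far_tin_mid, near_back_mid, far_back_mid's own z axis and vertical below 0.06 rad and z of fallen_mid in the frame of rack between 0.079 and 0.091 m and (horizontal distance between fallen_mid and near_tin_mid below 0.085 m or horizontal distance between fallen_mid and far_tin_mid below 0.085 m) and value of joint bail below 0.06 rad and linear speed of fallen below 0.02 m/s).
It fails at once if a standing tin is knocked over or lifted (tipped by more than 20 degrees) (angle between any of end_tin_mid, near_tin_mid, far_tin_mid, near_back_mid, far_back_mid's own z axis and vertical above 0.35 rad).
It fails at once if a standing tin is shifted by more than 25 mm (distance of any of end_tin_mid, near_tin_mid, far_tin_mid, near_back_mid, far_back_mid from where it was at the start of the episode above 0.025 m).
It fails at once if another thing on the bench is shifted by more than 20 mm (distance of any of mallet, rivets, wax, stamp, mug from where it was at the start of the episode above 0.02 m).
It also fails if it takes over 58 s, if anything falls off the work surface, if the arm or the gripper's body presses on something with over 40 N, if the wrist force passes 120 N, or if a joint passes its speed limit or range.

ROBOT

A 7-joint arm with a two-finger parallel gripper is mounted at the origin on the work surface. World frame = base frame: x ahead of the robot, y to its left, z up, the work surface at z = 0. Lengths are in m, angles in degrees, forces in N, time in s.
With the tool pointing down it reaches from about 0.425 to 0.875 m from the base axis. Payload 4.7 kg.
Tool frame: the origin (TCP) lies on the centre line of the jaws, within the pads' length; the fingertips stand 8 mm ahead of it and the grasp point (between the pads) lies 11 mm behind it; z points along the fingers, y is the direction in which the jaws open and shut (so a half turn about z gives the same grasp; the last joint's range is limited). The gripper opens to 87 mm and grips with 3 to 60 N. Pads are 19 mm wide; open, the fingers measure 117 mm over their backs; the gripper's body (75 mm by 190 mm) begins 51 mm behind the grasp point.
Start: joints at [64.406, 18.392, -4.016, 83.108, 1.295, 78.541, -3.26], TCP at [0.289, -0.582, 0.231] pointing down, gripper open.
Joint ranges: [-163.93, 163.93], [-17.29, 119.83], [-79.2, 71.16], [3.27, 140.29], [-89.18, 269.18], [5.43, 117.66], [-154.24, 154.24]. Speed limits (degrees/s): [147.25, 147.25, 180, 180, 180, 180, 180].

INTERFACE

Orientations are given as [roll, pitch, yaw] about the fixed x, y, z axes, in that order (R = Rz(yaw) Ry(pitch) Rx(roll)).
In Python, from cell import env gives the robot as it stands. The module is installed in compiled form; this text tells all that it offers.
- The arm moves only by the tool move_arm, never from a script. Its argument "steps" is a list of rows, each a list of 2 entries, a list of its own where there are three numbers: the shift along the tool's x, y, z in m, then the turn about the tool's z in rad. A call has 1 to 20 rows; each row is the pose to reach, as a shift and turn from the pose commanded when the call began, along the tool's axes at that moment; what a row does not reach only later rows make up. A row lasts 1/8 s, in which the tool goes at most 62.5 mm and 10.7 degrees, less where a joint would pass 70% of its speed; a pose out of reach is approached as far as the arm can. A call with a gripper value outside its range is refused whole. "hand" is the closure, from -1 (fully open) to 1 (shut), set as the call begins (left out, the last holds). The fingers move at their own pace and stop on an object; "squeeze" is the grip in N (left out, the last holds). Time passes only in rows, so rows that repeat a pose let the fingers close. It gives the time, the measured TCP pose, the force and the opening at its end, in the units of the state.
- env.get_obs(): the state, without advancing time (a new reading comes with each control period).
- env.read_camera(name): name is "side" or "top"; returns (picture, depth): 480x640x3 uint8, red, green, blue; 480x640 float32, m along the optical axis (not along the pixel's ray), 0 where there is no reading.
- env.calibration(name): a dict with "intrinsics" (3x3 intrinsics, pixels), "position" and "orientation" of the camera in the world. Camera axes: x right, y up, looking along -z (the intrinsics and any distortion apply to the point x, -y, -z); pixel columns grow to the right and rows downward; lengths in m; the calibration is good to about 2 mm. A picture is of the moment at which its call begins. calibration takes no time and is no camera call.
- env.sign_off(): hands the job in, once; it reports no verdict.
Trained networks look in the newest picture that a camera, given by its name, has taken for a name from the list of things; names that differ only in an ending like _2 or _b are one class to them, and where a whole thing is asked for, a point or a joint stands for the part that bears it (a point fixed in the world has none). Each returns a list of dicts, best first, with "conf" (0 to 1); they miss things now and then, are a little off and sometimes report something else, mostly with a low value. They report only what shows in the picture. A call takes as long as a camera call. They do not tell look-alikes from the thing itself.
- env.cut_out(camera, query): "region" (480x640 bool, what is visible of it) and "uv" ([column, row] in pixels, amid what is visible of it).
The state is a dict: "time_s": time; "qpos": joint angles; "joint_velocities": joint speeds; "effort": joint torques, N m; "tool_pos": TCP position; "tool_rot": TCP orientation; "force": force on the tool from outside, world axes, zero at the start; "wrist_torque": the same for the moment, N m; "grip_width": finger opening in m.
Only numpy, scipy, OpenCV 4.12 (cv2) and the standard library are available. Lean on these libraries where they do the work, as an engineer would, in place of code of your own. Each camera call takes 0.05 s, during which the arm holds its last target. There are 200 camera calls.

## Working session

There is one attempt and no reset: what is moved stays moved. The work goes in short steps, Python scripts to look and compute and a tool call to move; the robot and the scene stay as the last step left them, time stands still between calls to the robot, and variables do not carry over. Pictures are saved under pics/ and viewed, about 8 in all and at most 12, crops included, and the job is handed in when it is done.

Besides the shell and the picture viewer there is one more tool, called after "Request:" by a JSON object that holds its "fn" and its "kwargs", one argument or row to a line. move_arm: Moves the arm, as the interface text tells. Its arguments: {"type":"object","properties":{"steps":{"type":"array"},"hand":{"type":"number"},"squeeze":{"type":"number"}},"required":["steps"]}

```bash
mkdir -p pics; cat > h.py <<'E'
import numpy as np, cv2
from cell import env
from scipy.spatial.transform import Rotation as R
def cam(n):
    c=env.calibration(n); return c
def rotm(o):
    o=np.array(o,float)
    if o.shape==(3,3): return o
    if o.size==4: return R.from_quat(o).as_matrix()
    return R.from_euler('xyz',o,degrees=True).as_matrix()
def cloud(n,d):
    c=cam(n);K=np.array(c['intrinsics']);v,u=np.mgrid[:480,:640]
    P=np.stack([(u-K[0,2])/K[0,0]*d,-(v-K[1,2])/K[1,1]*d,-d],-1)
    W=P@rotm(c['orientation']).T+np.array(c['position']); W[d<=0]=np.nan
    return W
def shot(n,f=None):
    p,d=env.read_camera(n)
    if f: cv2.imwrite('pics/'+f,p[:,:,::-1])
    return p,d,cloud(n,d)
E
python3 - <<'E'
from h import *
for n in('side','top'):
    print(cam(n)); p,d,W=shot(n,n+'0.png'); np.savez(n+'0.npz',p=p,W=W)
    for q in ['fallen','rack','end_tin_mid','near_tin_mid','far_tin_mid','near_back_mid','far_back_mid','bail_bar','mallet','rivets','wax','stamp','mug']:
        for r in env.cut_out(n,q)[:3]:
            m=r['region'];print(n,q,round(r['conf'],2),np.round(r['uv']),m.sum(),np.round(np.nanmedian(W[m],0),3))
print(env.get_obs())
E
```

```text
{'intrinsics': array([[440.26636431,   0.        , 312.49166418],
       [  0.        , 440.26636431, 243.48759883],
       [  0.        ,   0.        ,   1.        ]]), 'position': array([0.08735474, 0.56422633, 0.56341008]), 'orientation': array([  59.26046095,    1.36294666, -144.48475674])}
side fallen 0.58 [278. 301.] 3328 [0.487 0.126 0.09 ]
side rack 0.79 [322. 284.] 6871 [ 0.457 -0.011  0.043]
side rack 0.32 [275. 303.] 3354 [0.488 0.126 0.09 ]
side end_tin_mid 0.9 [272. 251.] 2335 [0.574 0.038 0.124]
side end_tin_mid 0.72 [309. 233.] 2084 [ 0.568 -0.073  0.115]
side near_tin_mid 0.58 [341. 245.] 2025 [ 0.48  -0.064  0.125]
side far_tin_mid 0.81 [308. 232.] 2156 [ 0.568 -0.074  0.115]
side far_tin_mid 0.74 [279. 201.] 1134 [ 0.695 -0.137  0.129]
side near_back_mid 0.85 [372. 226.] 1285 [ 0.46  -0.154  0.125]
side far_back_mid 0.71 [331. 199.] 690 [ 0.563 -0.164  0.158]
side bail_bar 0.87 [339. 182.] 1202 [ 0.505 -0.096  0.235]
side mallet 0.77 [146. 346.] 2155 [0.632 0.276 0.024]
side mallet 0.47 [367. 190.] 94 [ 0.618 -0.411  0.075]
side rivets 0.73 [236. 248.] 788 [ 0.744 -
[... 1596 characters left out ...]
.47   0.038]
{'time_s': 1.4, 'qpos': array([64.40558171, 18.39093693, -4.01693624, 83.10787447,  1.29613838,
       78.54022333, -3.25805111]), 'joint_velocities': array([-0.03591525, -0.07298264, -0.0417088 ,  0.04285433,  0.03442827,
       -0.00994453,  0.01678159]), 'effort': array([-3.44558539e-04, -4.91102457e+01, -4.03555110e-01, -3.12765706e+01,
       -6.38701301e-02,  3.37126362e-02,  2.39126342e-05]), 'tool_pos': array([ 0.28902204, -0.58223285,  0.230595  ]), 'tool_rot': array([1.79993836e+02, 3.57278046e-03, 2.64061899e+01]), 'force': array([ 0.42339055, -1.05373205, -0.68699961]), 'wrist_torque': array([-0.04693804, -0.00265885,  0.01804519]), 'grip_width': 0.08688539073224448}
```

```bash
python3 - <<'E'
import cv2,numpy as np
a=cv2.imread('pics/side0.png')[150:400,130:480];b=cv2.imread('pics/top0.png')[120:360,130:530]
cv2.imwrite('pics/c1.png',np.vstack([cv2.resize(a,(490,350)),cv2.copyMakeBorder(cv2.resize(b,(416,250)),0,0,0,74,0)]))
cv2.imwrite('pics/c1.png',cv2.resize(a,(800,571)));cv2.imwrite('pics/c2.png',cv2.resize(b,(800,480)))
E
```

```text
(no output)
```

View pics/c1.png

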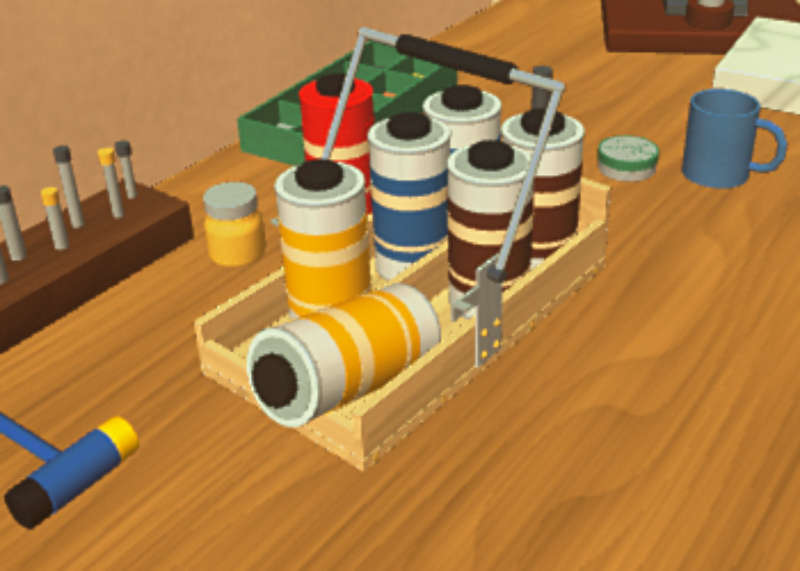

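View pics/c2.png

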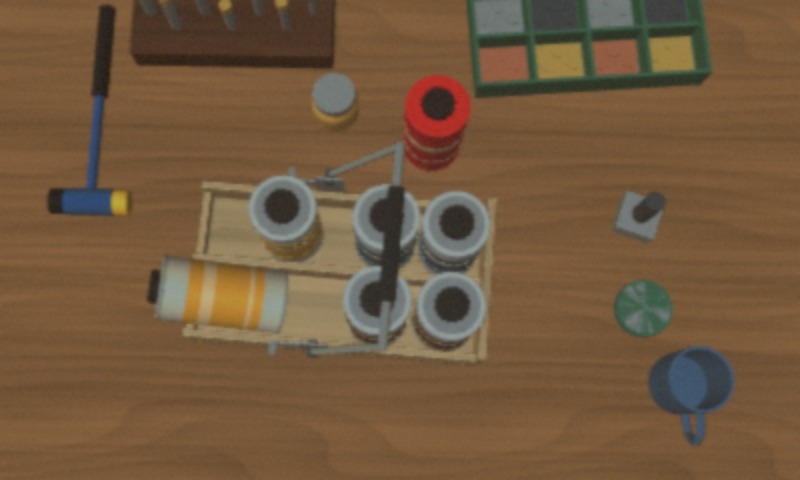

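```bash
python3 - <<'E'
from h import *
T=np.load('top0.npz')['W'];S=np.load('side0.npz')['W']
pts=np.vstack([T.reshape(-1,3),S.reshape(-1,3)]);pts=pts[np.isfinite(pts[:,0])]
b=(pts[:,0]>.35)&(pts[:,0]<.72)&(pts[:,1]>-.3)&(pts[:,1]<.2)
w=pts[b&(pts[:,2]>.052)&(pts[:,2]<.060)][:,:2]
# tin tops per camera
for n,W in(('top',T),('side',S)):
    z=W[...,2]; m=((z>.163)&(z<.178)&(W[...,0]>.4)&(W[...,0]<.8)&(np.abs(W[...,1])<.3)).astype(np.uint8)
    k,l,s,c=cv2.connectedComponentsWithStats(m)
    for i in range(1,k):
        if s[i,4]>25:
            q=W[l==i]; print(n,'cap',s[i,4],np.round(q.mean(0),4),np.round((q.min(0)+q.max(0))/2,4),np.round(np.ptp(q,0),3))
    z=W[...,2]; m=(z>.225)&(z<.26)&(W[...,0]>.4)&(W[...,0]<.68)&(np.abs(W[...,1]+.1)<.15)
    q=W[m];print(n,'bail pts',len(q)); 
    if len(q)>5:
        A=np.polyfit(q[:,0],q[:,1],1);print('bail slope',A,q.min(0),q.max(0),np.median(q,0))
tw=T[(T[...,2]>.052)&(T[...,2]<.060)&(T[...,0]>.4)&(T[...,0]<.68)&(T[...,1]>-.25)&(T[...,1]<.19)]
# lip top
lp=T[(T[...,2]>.032)&(T[...,2]<.041)&(T[...,0]>.54)&(T[...,0]<.65)&(T[...,1]>.06)&(T[...,1]<.2)]
print('lip',len(lp),lp.min(0),lp.max(0),np.median(lp,0)); 
# far wall and near wall top lines
for lo,hi in((.61,.67),(.40,.46),(.515,.55)):
    q=tw[(tw[:,0]>lo)&(tw[:,0]<hi)]
    print('wall',len(q),np.round(np.polyfit(q[:,1],q[:,0],1),4),q[:,1].min(),q[:,1].max())
f=T[(T[...,0]>.44)&(T[...,0]<.56)&(T[...,1]>.0)&(T[...,1]<.2)&(T[...,2]>.07)&(T[...,2]<.14)]
for y in np.arange(.02,.19,.02):
    q=f[abs(f[:,1]-y)<.006]
    if len(q)>5: print('tin y',round(y,2),len(q),'x',q[:,0].min().round(3),q[:,0].max().round(3),'zmax',np.percentile(q[:,2],97).round(3),'x@top',np.median(q[q[:,2]>np.percentile(q[:,2],80),0]).round(4))
E
```

```text
top cap 234 [0.592  0.0158 0.1689] [0.5918 0.0152 0.1686] [0.038 0.037 0.011]
top cap 109 [ 0.5843 -0.0916  0.169 ] [ 0.5854 -0.0902  0.1682] [0.039 0.018 0.01 ]
top cap 230 [ 0.5772 -0.1782  0.1692] [ 0.5775 -0.1784  0.1689] [0.038 0.036 0.01 ]
top cap 143 [ 0.4901 -0.0846  0.1692] [ 0.4913 -0.0842  0.1686] [0.038 0.024 0.009]
top cap 247 [ 0.4861 -0.1726  0.1691] [ 0.4877 -0.1731  0.1688] [0.04  0.037 0.011]
top bail pts 757
bail slope [-0.07274555 -0.06598866] [ 0.42798345 -0.11698757  0.22517779] [ 0.6446332  -0.08648889  0.25129718] [ 0.53269317 -0.1047633   0.24349891]
side cap 145 [ 0.5749 -0.1741  0.1685] [ 0.5772 -0.1749  0.1673] [0.038 0.04  0.008]
side cap 31 [ 0.6425 -0.0713  0.1706] [ 0.6432 -0.0715  0.1705] [0.007 0.011 0.015]
side cap 84 [ 0.4912 -0.166   0.1687] [ 0.4906 -0.1718  0.1672] [0.028 0.038 0.008]
side cap 163 [ 0.5805 -0.0968  0.1686] [ 0.5819 -0.1001  0.1671] [0.035 0.038 0.008]
side cap 36 [ 0.4703 -0.1728  0.168 ] [ 0.4728 -0.1747  0.1672] [0.013 0.027 0.008]
side cap 195 [ 0.4877 -0.088   0.1686] [ 0.4903 -0.0907  0.1672] [0.039 0.037 0.008]
side cap 20
[... 343 characters left out ...]
06737012 0.03202745] [0.64094336 0.13142013 0.04098368] [0.60812988 0.12375181 0.03607439]
wall 205 [0.0702 0.636 ] -0.15562096064797096 0.12706655674087705
wall 329 [0.064  0.4532] -0.20863300222537273 0.13788780497454742
wall 274 [0.0488 0.544 ] -0.21675207990588807 0.1070144652942879
tin y 0.02 163 x 0.441 0.557 zmax 0.126 x@top 0.5551
tin y 0.04 152 x 0.469 0.56 zmax 0.094 x@top 0.504
tin y 0.06 164 x 0.471 0.54 zmax 0.098 x@top 0.5068
tin y 0.08 173 x 0.47 0.542 zmax 0.103 x@top 0.5042
tin y 0.1 182 x 0.47 0.545 zmax 0.109 x@top 0.51
tin y 0.12 174 x 0.472 0.547 zmax 0.114 x@top 0.5089
tin y 0.14 177 x 0.473 0.547 zmax 0.12 x@top 0.512
tin y 0.16 94 x 0.475 0.545 zmax 0.117 x@top 0.5036
```

The fallen tin lies in the near lane (x = -45.5), seen at side (278,301) and top (238,268). Three things could be taken for others:
- The ochre end tin, side (272,251), stands upright, so it is not the fallen one.
- The red tin, top (346,180), is outside the rack. It is the decoy for the blue tin.
- The yellow jar at side (236,248) is the rivets.

From the measurements, the rack yaw is about -3.85° and its origin is at about (0.5417, -0.0466). The lip, walls and tin heights all agree with the sizes given.

I'll move above the grip point at the cap end.

Request:
{"fn": "move_arm", "kwargs": {
  "steps": [
    [[0,0,-0.05],0],
    [[0,0,-0.1],0],
    [[0.26,-0.276,-0.1],-0.5],
    [[0.26,-0.276,-0.1],-0.5],
    [[0.26,-0.276,-0.1],-0.5],
    [[0.26,-0.276,-0.1],-0.5],
    [[0.26,-0.276,-0.1],-0.5],
    [[0.521,-0.552,-0.1],-1.043],
    [[0.521,-0.552,-0.1],-1.043],
    [[0.521,-0.552,-0.1],-1.043],
    [[0.521,-0.552,-0.1],-1.043],
    [[0.521,-0.552,-0.1],-1.043],
    [[0.521,-0.552,-0.1],-1.043],
    [[0.521,-0.552,-0.1],-1.043],
    [[0.521,-0.552,-0.1],-1.043],
    [[0.521,-0.552,-0.1],-1.043],
    [[0.521,-0.552,-0.1],-1.043]
  ],
  "hand": -1,
  "squeeze": 12
}}

```text
time_s: 3.52
tool_pos: [0.5104, 0.1417, 0.3304]
tool_rot: [-180.0, 0.1, 86.0]
force: [-0.4, -0.9, -0.7]
grip_width: 0.087
```

Request:
{"fn": "move_arm", "kwargs": {
  "steps": [
    [[0.002,0,0.06],0],
    [[0.002,0,0.12],0],
    [[0.002,0,0.17],0],
    [[0.002,0,0.2],0],
    [[0.002,0,0.22],0],
    [[0.002,0,0.235],0],
    [[0.002,0,0.245],0],
    [[0.002,0,0.255],0],
    [[0.002,0,0.255],0],
    [[0.002,0,0.255],0]
  ]
}}

```text
time_s: 4.78
tool_pos: [0.5107, 0.1461, 0.076]
tool_rot: [180.0, -0.0, 86.2]
force: [0.5, -0.9, 0.1]
grip_width: 0.087
```

```bash
python3 - <<'E'
from h import *
shot('side','s1.png');a=cv2.imread('pics/s1.png')[150:400,130:480]
cv2.imwrite('pics/s1c.png',cv2.resize(a,(700,500)))
c=75;s=127
for e in (15,23,31,39,47,55,62,68):
    r=np.radians(e);print(e,np.round([c-37.5*np.sin(r)+s*np.cos(r)-188,12+37.5*np.cos(r)+s*np.sin(r)-81],1))
E
```

```text
15 [-0.   0.1]
23 [-10.7  15.1]
31 [-23.5  28.6]
39 [-37.9  40.1]
47 [-53.8  49.5]
55 [-70.9  56.5]
62 [-86.5  60.7]
68 [-100.2   62.8]
```

View pics/s1c.png

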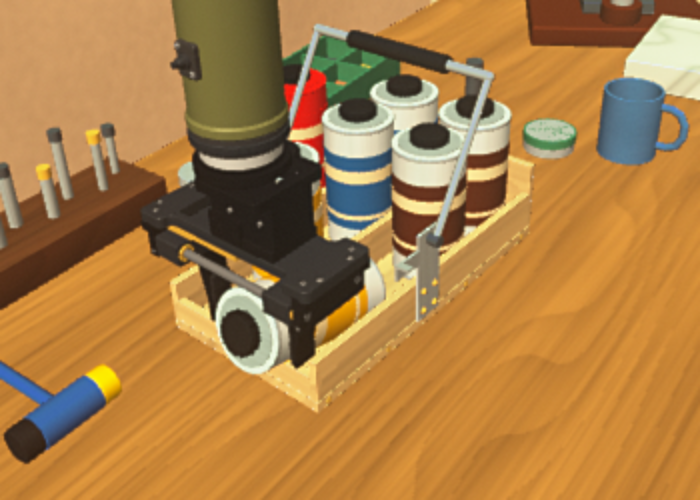

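The picture shows the jaws astride the tin at its cap end, with fingertips near (300,350), clear of the walls. Closing now.

Request:
{"fn": "move_arm", "kwargs": {
  "steps": [
    [[0,0,0],0],
    [[0,0,0],0],
    [[0,0,0],0],
    [[0,0,0],0],
    [[0,0,0],0],
    [[0,0,-0.001],0]
  ],
  "hand": 1,
  "squeeze": 15
}}

```text
time_s: 5.58
tool_pos: [0.5104, 0.1457, 0.0763]
tool_rot: [180.0, 0.0, 86.2]
force: [1.3, -1.0, -3.2]
grip_width: 0.0746
```

Request:
{"fn": "move_arm", "kwargs": {
  "steps": [
    [[-0.003,0,-0.005],0],
    [[-0.0065,0,-0.01],0],
    [[-0.0107,0,-0.015],0],
    [[-0.015,0,-0.02],0],
    [[-0.019,0,-0.0245],0],
    [[-0.0235,0,-0.0286],0],
    [[-0.028,0,-0.0326],0],
    [[-0.033,0,-0.0365],0],
    [[-0.038,0,-0.04],0],
    [[-0.038,0,-0.04],0]
  ]
}}

```text
time_s: 6.82
tool_pos: [0.5083, 0.1073, 0.1169]
tool_rot: [179.9, 0.0, 86.1]
force: [0.4, -0.5, -3.3]
grip_width: 0.0746
```

```bash
python3 - <<'E'
from h import *
shot('side','s2.png');a=cv2.imread('pics/s2.png')[150:400,130:480]
cv2.imwrite('pics/s2c.png',cv2.resize(a,(700,500)))
E
```

```text
(no output)
```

View pics/s2c.png

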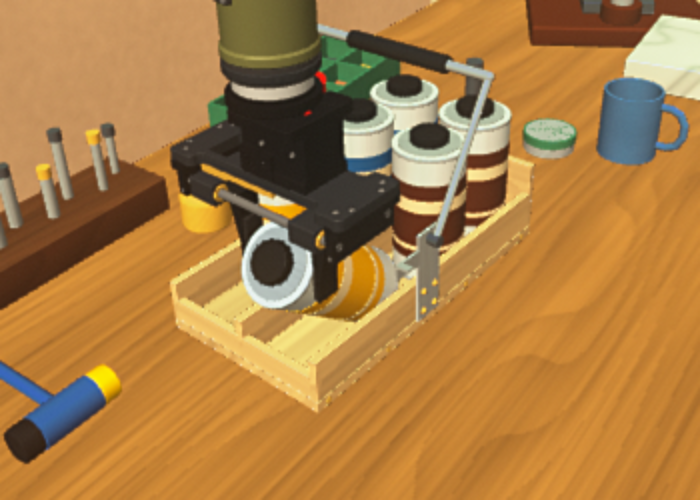

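The tin is pivoting as planned, with its base still on the lane floor. Continuing the arc.

Request:
{"fn": "move_arm", "kwargs": {
  "steps": [
    [[-0.005,0,-0.0032],0],
    [[-0.0105,0,-0.0064],0],
    [[-0.016,0,-0.0094],0],
    [[-0.0217,0,-0.012],0],
    [[-0.0274,0,-0.0143],0],
    [[-0.033,0,-0.0164],0],
    [[-0.0382,0,-0.018],0],
    [[-0.0434,0,-0.0194],0],
    [[-0.0486,0,-0.0206],0],
    [[-0.0532,0,-0.0214],0],
    [[-0.0578,0,-0.0221],0],
    [[-0.062,0,-0.0227],0],
    [[-0.062,0,-0.0227],0]
  ]
}}

```text
time_s: 8.5
tool_pos: [0.5041, 0.0452, 0.1397]
tool_rot: [179.9, 0.0, 86.1]
force: [0.5, 1.2, 4.4]
grip_width: 0.0747
```

```bash
python3 - <<'E'
from h import *
shot('side','s3.png');a=cv2.imread('pics/s3.png')[150:400,130:480]
cv2.imwrite('pics/s3c.png',cv2.resize(a,(700,500)))
E
```

```text
(no output)
```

View pics/s3c.png

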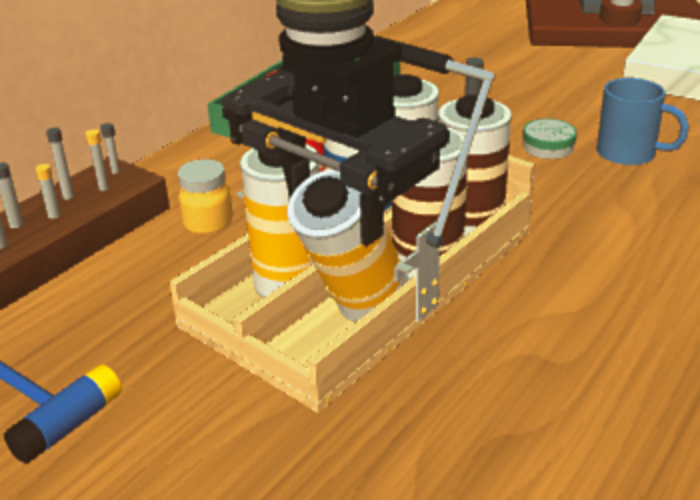

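The tin is about 22° from vertical. Releasing with a limited opening so the finger stays clear of the end tin.

Request:
{"fn": "move_arm", "kwargs": {
  "steps": [
    [[0,0,0],0],
    [[0,0,0],0],
    [[0,0,0],0],
    [[0,0,0],0],
    [[0,0,0],0],
    [[0,0,0],0],
    [[0,0,0],0],
    [[0,0,0],0]
  ],
  "hand": -0.87
}}

```text
time_s: 9.55
tool_pos: [0.5037, 0.0461, 0.1393]
tool_rot: [180.0, 0.0, 86.2]
force: [0.4, 0.5, -0.4]
grip_width: 0.0813
```

```bash
python3 - <<'E'
from h import *
shot('side','s4.png');a=cv2.imread('pics/s4.png')[150:400,130:480]
cv2.imwrite('pics/s4c.png',cv2.resize(a,(700,500)))
E
```

```text
(no output)
```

View pics/s4c.png

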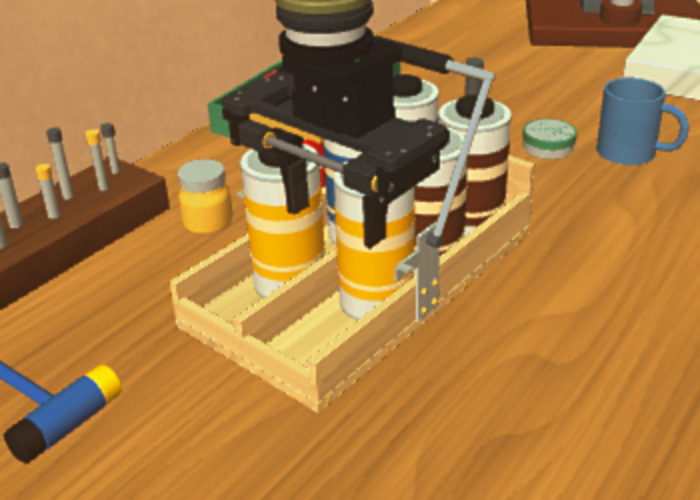

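The tin now stands upright, at about (375,245) in the crop. Next I raise the hand straight up and out, then measure all the caps.

Request:
{"fn": "move_arm", "kwargs": {
  "steps": [
    [[0.01,0,-0.03],0],
    [[0.02,0,-0.07],0],
    [[0.05,0,-0.12],0],
    [[0.1,0,-0.14],0],
    [[0.14,0,-0.14],0],
    [[0.14,0,-0.14],0]
  ]
}}

```text
time_s: 10.35
tool_pos: [0.5121, 0.19, 0.2797]
tool_rot: [180.0, -0.1, 86.6]
force: [-0.4, 0.1, 0.3]
grip_width: 0.0811
```

```bash
cat >> h.py <<'E'
O=np.array([.5417,-.0466]);RX=np.array([.9977,-.0671]);RY=np.array([.0671,.9977])
def rk(p): return np.round(np.array([(p[:2]-O)@RX,(p[:2]-O)@RY])*1e3,1)
def caps():
    for n in('top','side'):
        p,d,W=shot(n); z=W[...,2]; m=((z>.163)&(z<.178)&(abs(W[...,0]-.54)<.09)&(np.abs(W[...,1]+.05)<.18)).astype(np.uint8)
        k,l,s,c=cv2.connectedComponentsWithStats(m)
        for i in range(1,k):
            if s[i,4]>50:
                q=W[l==i]; c0=(q.min(0)+q.max(0))/2
                print(n,s[i,4],np.round(c0,4),'rack',rk(c0),'span',np.round(np.ptp(q,0)*1e3))
        b=(z>.08)&(z<.27)&(W[...,0]>.50)&(W[...,0]<.57)&(W[...,1]<.2)
        r=env.cut_out(n,'bail_bar')
        for x in r[:1]:
            q=W[x['region']];q=q[(abs(q[:,0]-.535)<.05)]; print(n,'bar',x['conf'],rk(np.nanmedian(q,0)),np.nanmedian(q,0).round(4))
E
python3 -c "
from h import *
caps()"
```

```text
top 234 [0.5922 0.0149 0.1689] rack [46.2 64.7] span [37. 38. 11.]
top 110 [ 0.584  -0.0901  0.1682] rack [ 45.1 -40.6] span [37. 18.  9.]
top 238 [ 0.578  -0.1776  0.1689] rack [  45.  -128.2] span [38. 38. 12.]
top 241 [ 0.4991 -0.0081  0.1692] rack [-45.1  35.6] span [37. 37. 12.]
top 146 [ 0.4939 -0.0841  0.1685] rack [-45.2 -40.6] span [43. 24. 11.]
top 249 [ 0.4857 -0.1729  0.1693] rack [ -47.4 -129.7] span [39. 37. 12.]
top bar 0.68 [ -5.2 -58.9] [ 0.5326 -0.105   0.2449]
side 146 [ 0.5772 -0.1764  0.1675] rack [  44.2 -127.1] span [39. 40.  9.]
side 83 [ 0.4912 -0.1707  0.1671] rack [ -42.  -127.2] span [25. 38.  8.]
side 166 [ 0.5819 -0.0995  0.1673] rack [ 43.6 -50. ] span [38. 40.  8.]
side 194 [ 0.491  -0.0903  0.1676] rack [-47.6 -47. ] span [40. 37.  9.]
side 200 [0.5914 0.0169 0.1673] rack [45.3 66.7] span [38. 39.  8.]
side 235 [ 0.498  -0.0089  0.1674] rack [-46.2  34.7] span [41. 41.  9.]
side bar 0.72 [ -4.6 -53.4] [ 0.5336 -0.0996  0.2418]
```

Request:
{"fn": "move_arm", "kwargs": {
  "steps": [
    [[-0.05,0,0],0],
    [[-0.1,0,0],0],
    [[-0.15,0,0],0],
    [[-0.18,-0.001,0],0],
    [[-0.194,-0.001,0],0],
    [[-0.194,-0.001,0.03],0],
    [[-0.194,-0.001,0.06],0],
    [[-0.194,-0.001,0.06],0],
    [[-0.194,-0.001,0.06],0]
  ],
  "hand": -0.38
}}

```text
time_s: 11.68
tool_pos: [0.4997, -0.0073, 0.2203]
tool_rot: [179.9, -0.0, 86.2]
force: [0.1, -0.8, -0.2]
grip_width: 0.0603
```

Request:
{"fn": "move_arm", "kwargs": {
  "steps": [
    [[-0.001,-0.001,0.02],0],
    [[-0.001,-0.001,0.035],0],
    [[-0.001,-0.001,0.044],0],
    [[-0.001,-0.001,0.05],0],
    [[-0.001,-0.001,0.05],0],
    [[-0.001,-0.001,0.05],0]
  ]
}}

```text
time_s: 12.42
tool_pos: [0.4983, -0.0086, 0.1697]
tool_rot: [180.0, 0.0, 86.2]
force: [0.5, -0.1, -1.2]
grip_width: 0.0601
```

Request:
{"fn": "move_arm", "kwargs": {
  "steps": [
    [[0,0,0],0],
    [[0,0,0],0],
    [[0,0,0],0],
    [[0,0,0],0],
    [[0,0,0],0],
    [[0,0,0],0]
  ],
  "hand": 1,
  "squeeze": 25
}}

```text
time_s: 13.18
tool_pos: [0.4984, -0.0087, 0.1695]
tool_rot: [179.9, 0.0, 86.2]
force: [1.8, 0.2, 0.1]
grip_width: 0.037
```

Request:
{"fn": "move_arm", "kwargs": {
  "steps": [
    [[0,0,-0.001],0],
    [[0,0,-0.002],0],
    [[-0.001,0,-0.002],0],
    [[-0.002,0,-0.002],0],
    [[-0.003,0,-0.002],0],
    [[-0.004,0,-0.002],0],
    [[-0.005,0,-0.002],0],
    [[-0.005,0,-0.002],0]
  ]
}}

```text
time_s: 14.18
tool_pos: [0.4976, -0.0138, 0.1712]
tool_rot: [-180.0, 0.0, 86.1]
force: [-0.1, 0.6, -4.4]
grip_width: 0.037
```

Request:
{"fn": "move_arm", "kwargs": {
  "steps": [
    [[-0.0005,0,0],0],
    [[-0.001,0,0],0],
    [[-0.0015,0,0],0],
    [[-0.0015,0,0],0]
  ]
}}

```text
time_s: 14.68
tool_pos: [0.4975, -0.0152, 0.1712]
tool_rot: [-180.0, 0.0, 86.2]
force: [0.7, -0.5, -5.3]
grip_width: 0.037
```

Request:
{"fn": "move_arm", "kwargs": {
  "steps": [
    [[-0.0005,0,0],0],
    [[-0.001,0,0],0],
    [[-0.0015,0,0],0],
    [[-0.0015,0,0],0]
  ]
}}

```text
time_s: 15.18
tool_pos: [0.4974, -0.0167, 0.1712]
tool_rot: [180.0, 0.0, 86.2]
force: [-0.6, 0.2, -4.9]
grip_width: 0.0373
```

```bash
python3 - <<'E'
from h import *
print(env.get_obs()['force'])
p,d,W=shot('side')
cv2.imwrite('pics/s5.png',cv2.resize(p[200:300,290:410,::-1],(720,600),interpolation=cv2.INTER_CUBIC))
E
```

```text
[-0.6252827   0.17889907 -4.93828514]
```

View pics/s5.png

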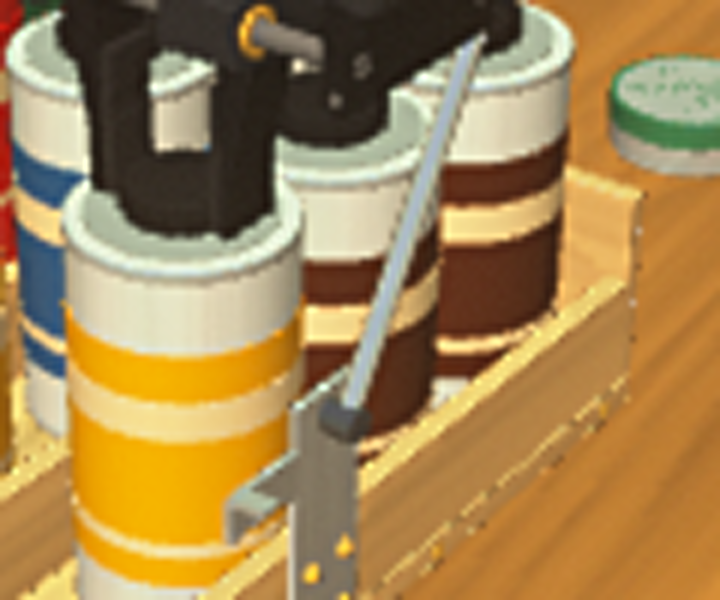

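The tin hangs by its cap, upright, next to the brown tin. One millimetre more, then I set it down and release.

Request:
{"fn": "move_arm", "kwargs": {
  "steps": [
    [[-0.0005,0,0],0],
    [[-0.001,0,0],0],
    [[-0.001,0,0.001],0],
    [[-0.001,0,0.0018],0],
    [[-0.001,0,0.0018],0],
    [[-0.001,0,0.0018],0]
  ]
}}

```text
time_s: 15.98
tool_pos: [0.4975, -0.0175, 0.1695]
tool_rot: [180.0, -0.0, 86.2]
force: [0.4, 0.8, -2.8]
grip_width: 0.037
```

Request:
{"fn": "move_arm", "kwargs": {
  "steps": [
    [[0,0,0],0],
    [[0,0,0],0],
    [[0,0,0],0],
    [[0,0,0],0],
    [[0,0,-0.03],0],
    [[0,0,-0.07],0],
    [[0.04,0,-0.12],0],
    [[0.09,0,-0.16],0],
    [[0.14,0,-0.17],0],
    [[0.14,0,-0.17],0]
  ],
  "hand": -0.38
}}

```text
time_s: 17.23
tool_pos: [0.5064, 0.1278, 0.3411]
tool_rot: [179.8, -0.1, 86.7]
force: [0.1, -1.5, 0.4]
grip_width: 0.06
```

```bash
python3 -c "
from h import *
caps()"
```

```text
top 235 [0.5921 0.0151 0.1692] rack [46.2 64.9] span [38. 38. 11.]
top 109 [ 0.5836 -0.0901  0.1688] rack [ 44.8 -40.6] span [36. 18. 11.]
top 235 [ 0.5781 -0.1786  0.1687] rack [  45.2 -129.3] span [39. 40. 11.]
top 247 [ 0.4988 -0.0168  0.1689] rack [-44.8  26.9] span [37. 37. 12.]
top 143 [ 0.4911 -0.0841  0.1685] rack [-47.9 -40.8] span [39. 24. 11.]
top 247 [ 0.4867 -0.1729  0.1683] rack [ -46.4 -129.7] span [38. 37. 10.]
top bar 0.62 [ -7.4 -59.1] [ 0.5304 -0.1051  0.2451]
side 144 [ 0.5768 -0.1779  0.1677] rack [  43.9 -128.6] span [38. 39.  9.]
side 84 [ 0.4916 -0.1728  0.1672] rack [ -41.5 -129.2] span [26. 40.  8.]
side 167 [ 0.5825 -0.0999  0.1674] rack [ 44.3 -50.5] span [37. 38.  9.]
side 193 [ 0.4912 -0.0906  0.1675] rack [-47.4 -47.3] span [40. 37.  9.]
side 201 [0.5913 0.0166 0.1675] rack [45.2 66.4] span [37. 38.  9.]
side 227 [ 0.4961 -0.0165  0.1672] rack [-47.6  27. ] span [39. 39.  8.]
```

The tins stand 74 mm apart, so they touch, and the others have not moved. Now I bring the closed fingers behind the bail bar (rack y about -60, z about 0.24).

Request:
{"fn": "move_arm", "kwargs": {
  "steps": [
    [[-0.05,0.01,0],0],
    [[-0.1,0.02,0],0],
    [[-0.15,0.03,0],0],
    [[-0.2,0.042,0],0],
    [[-0.24,0.042,0],0],
    [[-0.265,0.042,0],0],
    [[-0.265,0.042,0],0],
    [[-0.265,0.042,0.05],0],
    [[-0.265,0.042,0.09],0],
    [[-0.265,0.042,0.108],0],
    [[-0.265,0.042,0.108],0],
    [[-0.265,0.042,0.108],0]
  ],
  "hand": 1
}}

```text
time_s: 18.92
tool_pos: [0.532, -0.145, 0.2332]
tool_rot: [179.8, 0.0, 86.2]
force: [0.2, 0.6, 0.2]
grip_width: 0.0009
```

Request:
{"fn": "move_arm", "kwargs": {
  "steps": [
    [[0.01,0,0],0],
    [[0.018,0,0],0],
    [[0.025,0,0],0],
    [[0.034,0,0],0],
    [[0.044,0,0],0],
    [[0.054,0,0],0],
    [[0.064,0,0],0],
    [[0.074,0,0],0],
    [[0.084,0,0],0],
    [[0.094,0,0],0],
    [[0.104,0,0],0],
    [[0.114,0,0],0],
    [[0.124,0,0],0],
    [[0.132,0,0],0],
    [[0.14,0,0],0],
    [[0.148,0,0],0],
    [[0.154,0,0],0],
    [[0.16,0,0],0],
    [[0.166,0,0],0],
    [[0.172,0,0],0]
  ]
}}

```text
time_s: 21.42
tool_pos: [0.5425, 0.0267, 0.2314]
tool_rot: [180.0, 0.0, 86.2]
force: [-0.2, -0.3, -0.0]
grip_width: 0.0008
```

```bash
python3 - <<'E'
from h import *
p,d,W=shot('side');cv2.imwrite('pics/s6.png',p[:,:,::-1])
cv2.imwrite('pics/s6.png',cv2.resize(p[130:380,130:480,::-1],(700,500)))
E
```

View pics/s6.png

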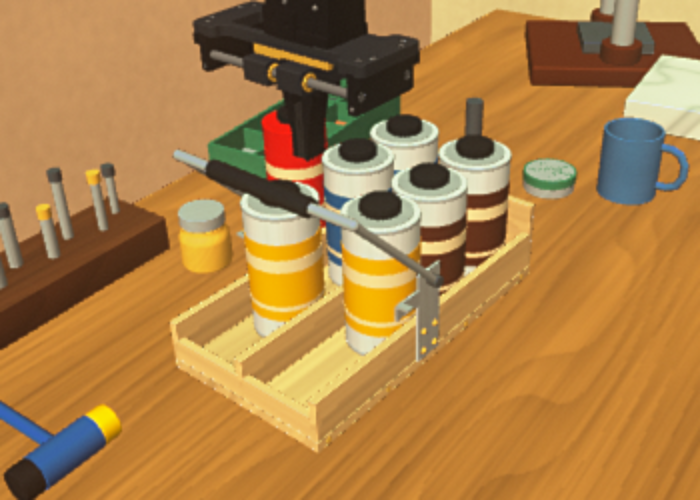

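The bail is past the top and coming down by its own weight. I give it a second and then measure the bar.

Request:
{"fn": "move_arm", "kwargs": {
  "steps": [
    [[0,0,-0.02],0],
    [[0,0,-0.04],0],
    [[0,0,-0.04],0],
    [[0,0,-0.04],0],
    [[0,0,-0.04],0],
    [[0,0,-0.04],0],
    [[0,0,-0.04],0],
    [[0,0,-0.04],0]
  ]
}}

```text
time_s: 22.48
tool_pos: [0.5424, 0.0265, 0.2714]
tool_rot: [-180.0, 0.0, 86.2]
force: [-0.2, 0.1, 0.5]
grip_width: 0.0006
```

```bash
python3 - <<'E'
from h import *
caps()
p,d,W=shot('side');cv2.imwrite('pics/s7.png',cv2.resize(p[130:380,130:480,::-1],(700,500)))
E
```

```text
top 237 [ 0.584  -0.099   0.1685] rack [ 45.8 -49.4] span [37. 40. 11.]
top 237 [ 0.5774 -0.1776  0.1689] rack [  44.4 -128.3] span [38. 38. 12.]
top 244 [ 0.4978 -0.017   0.1686] rack [-45.8  26.6] span [39. 37. 11.]
top 244 [ 0.4916 -0.0907  0.1692] rack [-47.  -47.4] span [37. 37. 11.]
top 254 [ 0.4864 -0.1741  0.1692] rack [ -46.6 -130.9] span [38. 39. 12.]
top bar 0.52 [nan nan] [nan nan nan]
side 143 [ 0.5769 -0.1777  0.1672] rack [  43.9 -128.5] span [37. 37.  8.]
side 164 [ 0.4859 -0.1728  0.1674] rack [ -47.2 -129.7] span [40. 40.  9.]
side 165 [ 0.5817 -0.0991  0.1673] rack [ 43.5 -49.7] span [38. 38.  8.]
side 195 [ 0.4902 -0.0902  0.1673] rack [-48.4 -47. ] span [39. 39.  9.]
side 203 [0.5916 0.016  0.1672] rack [45.5 65.8] span [39. 39.  8.]
side 225 [ 0.4964 -0.016   0.1672] rack [-47.3  27.5] span [38. 38.  8.]
side bar 0.73 [-24.3 182.6] [0.5297 0.1373 0.1079]
  return np.nanmean(a, axis, out=out, keepdims=keepdims)
```

View pics/s7.png

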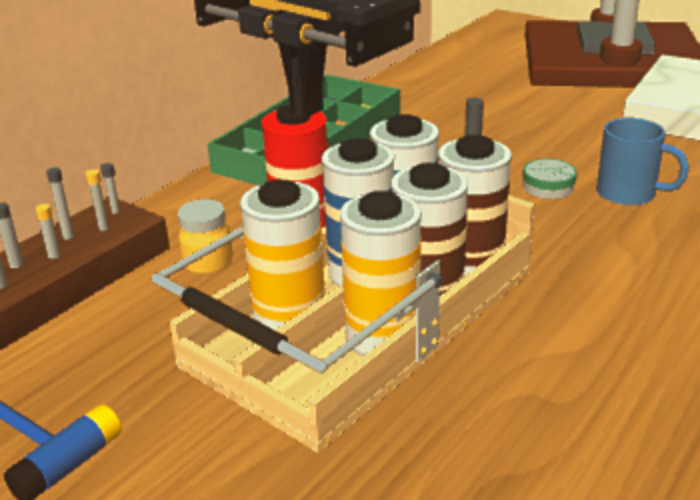

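The picture shows the bail lying level over the lip, with the bar at about (235,320). A light press on the bar will confirm it has reached its stop.

Request:
{"fn": "move_arm", "kwargs": {
  "steps": [
    [[0.04,0,0],0],
    [[0.08,0,0],0],
    [[0.105,0,0],0],
    [[0.105,0,0.04],0],
    [[0.105,0,0.08],0],
    [[0.105,0,0.11],0],
    [[0.105,0,0.13],0],
    [[0.105,0,0.142],0],
    [[0.105,0,0.147],0],
    [[0.105,0,0.15],0],
    [[0.105,0,0.152],0],
    [[0.105,0,0.153],0],
    [[0.105,0,0.153],0]
  ]
}}

```text
time_s: 24.35
tool_pos: [0.5499, 0.1313, 0.1193]
tool_rot: [179.9, 0.0, 86.2]
force: [-0.9, -1.0, 4.7]
grip_width: 0.0005
```

Request:
{"fn": "move_arm", "kwargs": {
  "steps": [
    [[0,0,-0.04],0],
    [[0,0,-0.1],0],
    [[0,0,-0.15],0],
    [[0,0,-0.15],0],
    [[0,0,-0.15],0],
    [[0,0,-0.15],0]
  ]
}}

```text
time_s: 25.1
tool_pos: [0.5487, 0.1308, 0.2667]
tool_rot: [-179.8, 0.0, 86.2]
force: [-0.3, -0.3, 0.5]
grip_width: 0.0003
```

```bash
python3 - 2>/dev/null <<'E'
from h import *
caps(); print(env.get_obs()['time_s']); print(env.sign_off())
E
```

```text
top 235 [0.5919 0.015  0.1685] rack [46.  64.9] span [38. 38. 11.]
top 237 [ 0.5856 -0.1001  0.1691] rack [ 47.4 -50.5] span [40. 38. 12.]
top 240 [ 0.5778 -0.1775  0.1696] rack [  44.8 -128.2] span [39. 38. 13.]
top 244 [ 0.4987 -0.0168  0.1691] rack [-44.9  26.9] span [37. 37. 12.]
top 244 [ 0.4916 -0.0906  0.1695] rack [-47.1 -47.3] span [38. 37. 11.]
top 250 [ 0.4862 -0.173   0.1692] rack [ -46.9 -129.9] span [37. 37. 12.]
top bar 0.88 [-18.2 177.3] [0.5355 0.1316 0.1078]
side 144 [ 0.5761 -0.1769  0.1673] rack [  43.1 -127.7] span [37. 38.  9.]
side 165 [ 0.4862 -0.1722  0.1673] rack [ -47.  -129.1] span [41. 38.  9.]
side 166 [ 0.5832 -0.0992  0.1673] rack [ 44.9 -49.7] span [38. 38.  8.]
side 194 [ 0.4905 -0.0903  0.1676] rack [-48.2 -47. ] span [39. 38.  9.]
side 208 [0.5907 0.0177 0.1674] rack [44.5 67.5] span [39. 37.  9.]
side 223 [ 0.4962 -0.016   0.1674] rack [-47.5  27.5] span [39. 39.  9.]
side bar 0.97 [-22.3 183.3] [0.5318 0.1378 0.1076]
25.3
the job is handed in; nothing more can be done
None
```

The toppled tin is back upright in its lane and touching the tin behind it, and the bail is shut. I handed the job in at 25.3 s.

- **What I did:** I gripped the tin across its cap end and tipped it up about its base edge, letting it settle upright from about 22° off vertical. I then lifted it about 2 mm by the cap, moved it back roughly 9 mm and set it down. Last, I pushed the bail over the top, and it fell shut under its own weight.
- **Tins:** The last measurement puts the tin's axis 74 to 75 mm from the brown tin behind it, which is contact. All six caps are at standing height, and the five other tins are where they started, to within about 2 mm.
- **Bail:** The bar lies over the lip. A light press of about 5 N met a firm stop with the fingertips at 111 mm, the height of the sleeve top when the bail is shut.
- **Bench items:** I checked these only by eye in the side pictures, where the mallet, jar, wax tin and mug looked unmoved. The stamp was mostly hidden behind a tin, so I could not check it properly. The arm went nowhere near any of them.

No check failed. Before the bail was moved, the top camera placed the two middle tins about 7 to 10 mm differently from the side camera, because the bar partly hid their caps. The two agreed once it was down.

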